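# Kit the frame connectors

## Task

Fill the kit tray on the blue bench: lay the tee connector, the elbow connector, the long straight coupler and the round foot each in the tray cut-out of its own outline, lying flat on the cut-out's floor and let go. The four-armed cross and the short straight coupler do not belong to this kit: leave them where they lie.

Things in the scene. Friction and masses are not known exactly. Their poses are not given: they have to be found in the camera images.
- tee: Gold-coloured metal, 26 mm square section, lying flat, 26 mm high. Origin: centre of its bounding rectangle on the underside; z up. T-shaped: the bar is 72 mm long along y (x from -23 to +3 mm), the stem points to +x and ends at x = +23 mm (26 mm wide), so 46 mm overall along x. About 90 g. Can be gripped along x at y = 0, between stem end and the bar's back (46 mm).
- elbow: Gold-coloured metal, 26 mm square section, lying flat, 26 mm high. Origin: centre of its bounding rectangle on the underside; z up. L-shaped, 60 x 60 mm: one arm runs along x (y from -30 to -4 mm), the other along y (x from -30 to -4 mm); the corner is at (-30, -30) mm. About 90 g. Can be gripped across an arm (26 mm), e.g. along y at (+13, -17) mm.
- coupler: Gold-coloured metal, 26 mm square section, lying flat, 26 mm high. Origin: centre of its bounding rectangle on the underside; z up. The long straight coupler: a plain bar 72 mm long along x, 26 mm wide along y; both ends alike. About 70 g.
- foot: The round foot, gold-coloured metal: a disc 50 mm across and 7 mm thick with an upright round socket 26 mm across on it, 45 mm high in all, standing on the disc. Origin: centre of the underside; z up. About 80 g.
- bay_tee: Fixed black insert of the steel kit tray, 96 x 96 x 12 mm (one of four, two by two, in any order); origin: centre of its underside, 4 mm above the bench. Cut-out 8 mm deep, light grey floor 4 mm above the origin; top and tray rim 16 mm above the bench. Outline: T-shaped like the tee, 8 mm spare all round (bar along y, stem to +x); seated, its origin and axes match the insert's.
- bay_elbow: Fixed black insert of the steel kit tray, 96 x 96 x 12 mm (one of four, two by two, in any order); origin: centre of its underside, 4 mm above the bench. Cut-out 8 mm deep, light grey floor 4 mm above the origin; top and tray rim 16 mm above the bench. Outline: L-shaped like the elbow, 8 mm spare all round (arms along x and y, corner at -x, -y); seated, its origin and axes match the insert's.
- bay_coupler: Fixed black insert of the steel kit tray, 96 x 96 x 12 mm (one of four, two by two, in any order); origin: centre of its underside, 4 mm above the bench. Cut-out 8 mm deep, light grey floor 4 mm above the origin; top and tray rim 16 mm above the bench. Outline: a straight slot centred on the insert, 88 mm along x by 42 mm along y; the coupler lies in it along x, either way round.
- bay_foot: Fixed black insert of the steel kit tray, 96 x 96 x 12 mm (one of four, two by two, in any order); origin: centre of its underside, 4 mm above the bench. Cut-out 8 mm deep, light grey floor 4 mm above the origin; top and tray rim 16 mm above the bench. Outline: round, 66 mm across, centred on the insert.
- cross: Gold-coloured metal, 26 mm square section, lying flat, 26 mm high. Origin: centre of its bounding rectangle on the underside; z up. Does not belong: plus-shaped connector, 72 x 72 mm, four arms along x and y. Leave it where it lies.
- short_coupler: Gold-coloured metal, 26 mm square section, lying flat, 26 mm high. Origin: centre of its bounding rectangle on the underside; z up. Does not belong: a plain straight bar like the long coupler but only 44 mm long along x, 26 mm wide. Leave it where it lies.

How it is judged:
By the outcome, as a careful person would: the job done as asked, in the order asked, and still so for the second after the job is handed in, with the robot touching nothing.
It also fails if it takes over 118 s, if anything falls off the work surface, if the arm or the gripper's body presses on something with over 40 N, if the wrist force passes 120 N, or if a joint passes its speed limit or range.

## Robot

A 6-joint arm with a two-finger parallel gripper is mounted at the origin on the work surface. World frame = base frame: x ahead of the robot, y to its left, z up, the work surface at z = 0. Lengths are in mm, angles in rad, forces in N, time in s.
With the tool pointing down it reaches from about 350 to 975 mm from the base axis. Payload 7.1 kg.
Tool frame: the origin (TCP) lies between the finger pads; the fingertips stand 19 mm ahead of it and the grasp point (between the pads) is the TCP (ctrl.tcp_to_tips is the distance from the TCP to the fingertips, in mm); z points along the fingers, y is the line along which they close (so a half turn about z gives the same grasp; the last joint's range is limited). The gripper opens to 88 mm and grips with 3 to 60 N. Pads are 20 mm wide; open, the fingers measure 115 mm over their backs; the gripper's body (75 mm by 178 mm) begins 61 mm behind the grasp point.
Start: joints at [1.207, 0.423, 1.63, -0, 1.089, -0.019], TCP at [211.223, 588.209, 211.475] pointing down, gripper open.
Joint ranges: [-3, 3], [-0.9, 2.11], [0.09, 2.58], [-1.31, 4.45], [0.11, 2.69], [-2.54, 2.54]. Speed limits (rad/s): [2.39, 2.39, 3.01, 3.14, 3.14, 3.14].

## Interface

Orientations are given as a rotation vector (axis times angle).
In Python, from workcell import status, optics, ctrl gives the robot as it stands. The module is installed in compiled form; this text tells all that it offers.
- The arm moves only by the shell command python3 -m inch 'ROWS'. ROWS is JSON, a list that holds one entry, the list of rows, each a list of 7 numbers: the shift along the tool's x, y, z in mm, then the turn, a rotation vector about the tool's x, y, z in rad, then the opening in per cent of the stroke, from 0 (shut) to 100 (fully open). A call has 1 to 20 rows; each row is the pose to reach, as a shift and turn from the pose commanded when the call began, along the tool's axes at that moment; what a row does not reach only later rows make up. A row lasts 1/10 s, in which the tool goes at most 50 mm and 8.59 degrees, less where a joint would pass 70% of its speed; a pose out of reach is approached as far as the arm can. A call with a gripper value outside its range is refused whole. The fingers move at their own pace and stop on an object; the grip force is fixed at half the most. Time passes only in rows, so rows that repeat a pose let the fingers close. It gives the time, the measured TCP pose, the force, the opening and the grip force at its end, in the units of the state.
- status.get_obs(): the state, without advancing time (a new reading comes with each control period).
- optics.get_image(name): name is "scene" or "top" or "wrist"; returns a dict with "frame" (400x640x3 uint8, red, green, blue), "fx", "fy", "cx", "cy" (pixels), "k1" (the pictures are not rectified: a ray, as slopes to the right and down, at radius r is drawn at 1 + k1 r^2 times it, then the intrinsics apply), "rvec" (rotation vector, rad) and "tvec" (3), from world to camera coordinates, as OpenCV has them; the wrist camera has in their place "hand_eye" (4x4, takes a point from camera to tool coordinates, whose origin is the TCP and whose axes are the flange's). Camera axes: x right, y down, z forward; pixel columns grow to the right and rows downward; lengths in mm; the calibration is good to about 2 mm. A picture is of the moment at which its call begins: read the wrist's pose just before it. There is no depth.
- ctrl.close_job(): hands the job in; it is judged then, once.
The state is a dict: "t": time; "qpos": joint angles; "qvel": joint speeds; "joint_torque": joint torques, N m; "ee_pos": TCP position; "orientation": TCP orientation; "ft_force": force on the tool from outside, world axes, zero at the start; "moment": the same for the moment, N m; "width": finger opening in mm; "grasp_force": force on a finger pad.
Only numpy, scipy, OpenCV 4.12 (cv2) and the standard library are available. Lean on these libraries where they do the work, as an engineer would, in place of code of your own. Each camera call takes 0.05 s, during which the arm holds its last target. There are 200 camera calls.

## Working session

There is one attempt and no reset: what is moved stays moved. The work goes in short steps, Python scripts to look and compute and a shell command to move; the robot and the scene stay as the last step left them, time stands still between calls to the robot, and variables do not carry over. Pictures are saved under pics/ and viewed, at most 16 in all, crops included, and the job is handed in when it is done.

```bash
mkdir -p pics; cat > h.py <<'E'
import numpy as np, cv2
from scipy.spatial.transform import Rotation as R
from workcell import status, optics, ctrl
def cam(name):
    o=status.get_obs(); im=optics.get_image(name)
    if name=="wrist":
        T=np.eye(4);T[:3,:3]=R.from_rotvec(o["orientation"]).as_matrix();T[:3,3]=o["ee_pos"]
        M=T@np.array(im["hand_eye"]); Rc=M[:3,:3]; c=M[:3,3]
    else:
        Rc=R.from_rotvec(np.ravel(im["rvec"])).as_matrix().T; c=-Rc@np.ravel(im["tvec"])
    return im,Rc,c
def rays(C,uv):
    im,Rc,c=C
    K=np.array([[im["fx"],0,im["cx"]],[0,im["fy"],im["cy"]],[0,0,1.]])
    n=cv2.undistortPoints(np.array(uv,float).reshape(-1,1,2),K,np.array([im["k1"],0,0,0.]))[:,0]
    return np.c_[n,np.ones(len(n))]@Rc.T
def onz(C,uv,z):
    d=rays(C,uv); return C[2]+d*((z-C[2][2])/d[:,2])[:,None]
def save(C,n,s=1,crop=None):
    f=C[0]["frame"]
    if crop: f=f[crop[1]:crop[3],crop[0]:crop[2]]
    cv2.imwrite("pics/"+n,cv2.resize(f[:,:,::-1],None,fx=s,fy=s,interpolation=cv2.INTER_CUBIC))
E
python3 - <<'E'
from h import *
for n in("top","scene"):
    C=cam(n);save(C,n+"1.png",1.25);print(n,C[2],C[1][:,2])
o=status.get_obs();print(o["ee_pos"],o["orientation"],o["ft_force"],o["t"],o["width"])
print(R.from_rotvec(o["orientation"]).as_matrix().round(3))
E
```

```text
top [390.55436823  -7.62787085 852.93097778] [ 0.14942569 -0.03057001 -0.98830028]
scene [1223.40221906  101.9341653   896.14310538] [-0.62936715 -0.11424007 -0.7686652 ]
[211.06506566 587.76289321 210.82784561] [-5.38883856e-01 -3.09479284e+00  1.94656074e-03] [ 0.17847942  0.16593036 -0.63543431] 0.1 87.7411733714215
[[-0.941  0.338 -0.   ]
 [ 0.338  0.941 -0.001]
 [ 0.    -0.001 -1.   ]]
```

View pics/top1.png

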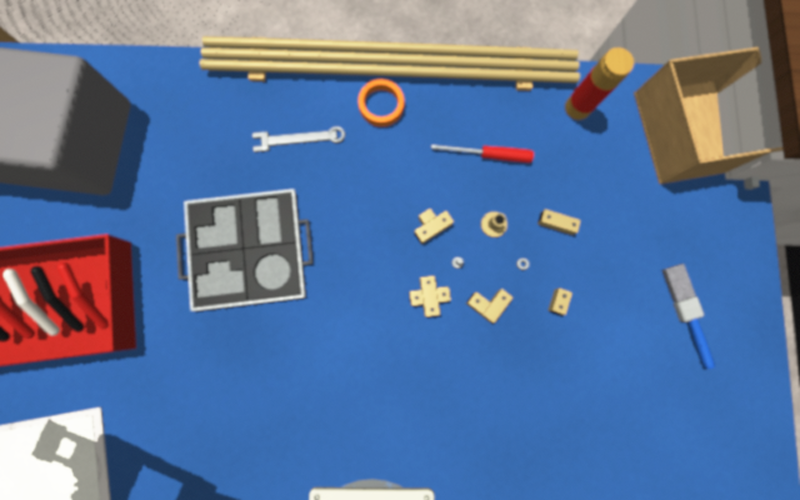

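View pics/scene1.png

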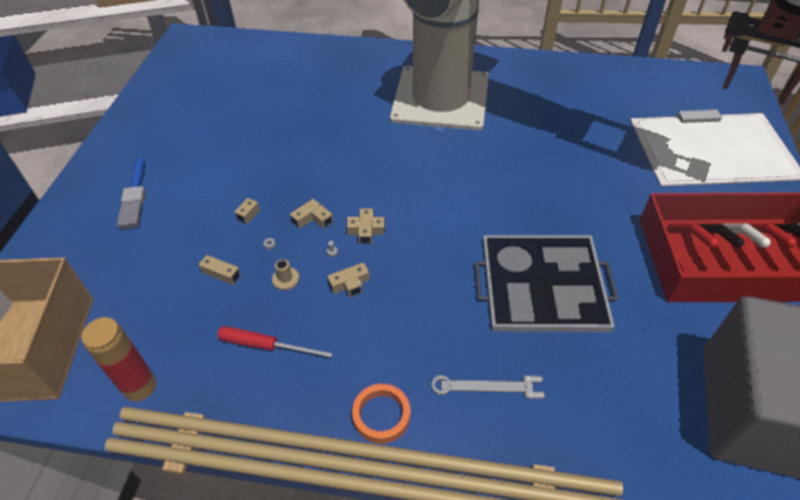

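The top view (1.25x) shows the tray at (245,250): elbow cut-out top left, slot top right, tee bottom left, round bottom right. The parts are the tee (433,226), foot (495,223), coupler (560,221), elbow (490,305), cross (430,297) and short coupler (561,301).

```bash
cat >> h.py <<'E'
def gold(C,amin=150):
    f=C[0]["frame"]; h=cv2.cvtColor(f,cv2.COLOR_RGB2HSV)
    m=((h[...,0]>12)&(h[...,0]<35)&(h[...,1]>50)&(h[...,2]>90)).astype(np.uint8)
    m=cv2.morphologyEx(m,cv2.MORPH_CLOSE,np.ones((3,3)))
    cs,_=cv2.findContours(m,cv2.RETR_EXTERNAL,cv2.CHAIN_APPROX_NONE)
    return [c for c in cs if cv2.contourArea(c)>amin]
def floors(C,amin=300):
    f=C[0]["frame"]; h=cv2.cvtColor(f,cv2.COLOR_RGB2HSV)
    m=((h[...,1]<45)&(h[...,2]>110)).astype(np.uint8)
    m=cv2.morphologyEx(m,cv2.MORPH_OPEN,np.ones((3,3)))
    cs,_=cv2.findContours(m,cv2.RETR_EXTERNAL if C[0].get("rvec") is None else cv2.RETR_LIST,cv2.CHAIN_APPROX_NONE)
    return [c for c in cs if cv2.contourArea(c)>amin]
def desc(C,c,z):
    p=onz(C,c.reshape(-1,2),z)[:,:2].astype(np.float32)
    r=cv2.minAreaRect(p); M=cv2.moments(p.reshape(-1,1,2))
    return np.round([*r[0],*r[1],r[2],M["m10"]/M["m00"],M["m01"]/M["m00"],M["m00"]],1)
E
python3 - <<'E'
from h import *
C=cam("top")
for c in gold(C): print("gold",c.reshape(-1,2).mean(0).round(),desc(C,c,20))
for c in floors(C): print("floor",c.reshape(-1,2).mean(0).round(),desc(C,c,8))
im=optics.get_image("wrist");print(np.round(im["hand_eye"],3),im["fx"],im["k1"])
E
```

```text
gold [392. 243.] [ 442.3 -209.4   61.3   60.6   53.   433.6 -210.8 2358.3]
gold [448. 241.] [ 442.8 -342.7   30.1   44.9   69.7  442.6 -342.5 1183.9]
gold [343. 237.] [ 448.2  -98.2   64.    64.5   54.   447.7  -98.3 2877.5]
gold [395. 179.] [ 5.8690e+02 -2.1860e+02  4.3700e+01  4.5800e+01  1.5000e+00  5.8640e+02
 -2.1910e+02  1.5846e+03]
gold [447. 177.] [ 595.  -346.6   73.3   29.7   74.1  595.  -346.6 1927.3]
gold [345. 179.] [ 586.3  -99.5   47.5   72.6   34.   582.1 -102.1 2312.1]
gold [305.  81.] [8.2670e+02 3.0000e-01 9.2200e+01 8.1200e+01 1.8000e+00 8.2730e+02
 3.0000e-01 5.8742e+03]
gold [567.  94.] [ 8.33000e+02 -6.70600e+02  2.56000e+02  2.97100e+02  1.15000e+01
  8.34400e+02 -6.35100e+02  4.69576e+04]
gold [489.  55.] [ 921.8 -469.5   61.6  109.5   46.4  926.6 -472.2 4916.1]
gold [312.  47.] [ 9.12200e+02 -1.89000e+01  9.50000e+01  7.60700e+02  0.00000e+00
  9.20900e+02 -1.99000e+01  5.49839e+04]
gold [636.  46.] [ 963.6 -860.6   37.1  283.6   82.  1010.5 -872.9 5157.8]
floor [297. 394.] [1.0610e+02 1.1000e+00 3.1500e+01 2.1720e+02 4.0000e-01 1.0190e+02
 2.5000e+00 4.6749
[... 807 characters left out ...]
.   704.6 -811.7 7068.3]
floor [235. 111.] [ 749.6  163.7   37.4  165.7    5.7  750.9  168.  2881.8]
floor [594.  92.] [ 8.43500e+02 -7.45500e+02  1.89300e+02  9.27000e+01  3.00000e-01
  8.35400e+02 -7.47400e+02  1.37537e+04]
floor [27. 83.] [  803.6   696.9   168.    233.3    84.3   811.4   683.1 31136.9]
floor [305.  18.] [ 9.946000e+02 -5.100000e+00  1.509000e+02  1.579800e+03  2.500000e+00
  1.013900e+03 -6.040000e+01  1.596161e+05]
[[ 1.00000e-03 -9.60000e-01 -2.79000e-01  7.69370e+01]
 [ 1.00000e+00  1.00000e-03  0.00000e+00 -3.71000e-01]
 [ 0.00000e+00 -2.79000e-01  9.60000e-01 -1.73326e+02]
 [ 0.00000e+00  0.00000e+00  0.00000e+00  1.00000e+00]] 304.23451874203647 0.00753908056227941
```

```bash
cat >> h.py <<'E'
def go(x,y,z,ang):
    o=status.get_obs(); R0=R.from_rotvec(o["orientation"]).as_matrix()
    d=R0.T@(np.array([x,y,z])-o["ee_pos"])
    cur=np.degrees(np.arctan2(R0[1,1],R0[0,1])); a=np.radians(cur+((ang-cur+90)%180-90))
    Y=np.array([np.cos(a),np.sin(a),0]);Z=np.array([0,0,-1.]);Rt=np.c_[np.cross(Y,Z),Y,Z]
    w=R.from_matrix(R0.T@Rt).as_rotvec()
    print("t",o["t"],"shift",d.round(1),"turn",w.round(3),"n",np.linalg.norm(d)/50,np.degrees(np.linalg.norm(w))/8.59)
E
python3 -c "
from h import *
go(540,250,220,34)"
```

```text
t 0.2 shift [-423.7 -206.8   -8.8] turn [-0.001  0.     0.633] n 9.432170348579362 4.219117568984432
```

```bash
python3 -m inch '[[[-424,-207,-9,0,0,0.633,100],[-424,-207,-9,0,0,0.633,100],[-424,-207,-9,0,0,0.633,100],[-424,-207,-9,0,0,0.633,100],[-424,-207,-9,0,0,0.633,100],[-424,-207,-9,0,0,0.633,100],[-424,-207,-9,0,0,0.633,100],[-424,-207,-9,0,0,0.633,100],[-424,-207,-9,0,0,0.633,100],[-424,-207,-9,0,0,0.633,100],[-424,-207,-9,0,0,0.633,100],[-424,-207,-9,0,0,0.633,100],[-424,-207,-9,0,0,0.633,100],[-424,-207,-9,0,0,0.633,100],[-424,-207,-9,0,0,0.633,100]]]'
python3 - <<'E'
from h import *
C=cam("wrist");save(C,"w1.png")
for c in floors(C,1500): print("floor",c.reshape(-1,2).mean(0).round(),desc(C,c,8))
go(560,-170,220,34)
E
```

```text
t: 1.7
ee_pos: [539.6, 251.0, 220.5]
orientation: [-1.473, -2.775, -0.0]
ft_force: [0.5, 0.2, -0.1]
width: 87.8
grasp_force: 0.0
floor [407. 327.] [  780.8   121.8   278.3    68.     34.2   771.8   131.  10024.6]
floor [315. 163.] [5.3090e+02 2.4880e+02 2.1070e+02 2.5000e+02 8.1000e+00 5.3090e+02
 2.4850e+02 4.7165e+04]
t 1.75 shift [-360.1 -218.9    0.5] turn [ 0.    -0.     0.001] n 8.428252648881847 0.006991379562636259
```

View pics/w1.png

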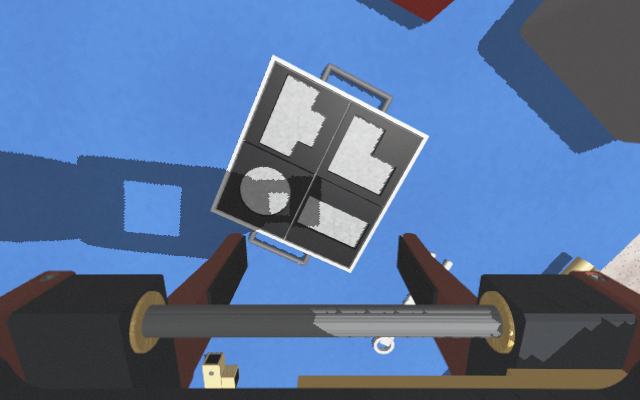

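The wrist view shows the tray clearly: tee cut-out (290,115), elbow (362,155), round (265,190), slot (338,222), with the hand's shadow across the last two. The tray centre agrees with the top view to about 2 mm. Next I look at the parts.

```bash

python3 - <<'E'
from h import *
C=cam("wrist")
g=C[0]["frame"].astype(float).mean(2); h=cv2.cvtColor(C[0]["frame"],cv2.COLOR_RGB2HSV)
m=((g>130)&(h[...,1]<60)).astype(np.uint8)
cs,_=cv2.findContours(m,cv2.RETR_LIST,cv2.CHAIN_APPROX_NONE)
for c in cs:
    q=c.reshape(-1,2).mean(0)
    if cv2.contourArea(c)>600 and q[1]<280: print(q.round(),desc(C,c,8),desc(C,c,16)[:5])
E
python3 -m inch '[[[-410,-219,0,0,0,0,100],[-410,-219,0,0,0,0,100],[-410,-219,0,0,0,0,100],[-410,-219,0,0,0,0,100],[-410,-219,0,0,0,0,100],[-410,-219,0,0,0,0,100],[-410,-219,0,0,0,0,100],[-410,-219,0,0,0,0,100],[-410,-219,0,0,0,0,100],[-410,-219,0,0,0,0,100],[-410,-219,0,0,0,0,100],[-410,-219,0,0,0,0,100],[-410,-219,0,0,0,0,100]]]'
python3 - <<'E'
from h import *
C=cam("wrist");save(C,"w2.png")
for c in gold(C,300): print("gold",c.reshape(-1,2).mean(0).round(),desc(C,c,20))
go(586,-99.5,29,34)
E
```

```text
[627. 266.] [ 956.4  373.9   55.7   95.8   50.1  962.5  382.4 2498.8] [946.8 372.7  54.6  93.8  50.1]
[336. 224.] [ 593.6  207.9   71.4   40.4    8.2  596.6  208.8 2452.5] [591.5 210.1  69.9  39.5   8.2]
[362. 156.] [ 572.   304.3   75.6   75.2    8.2  567.   298.  4251. ] [570.4 304.5  74.   73.6   8.2]
[293. 118.] [ 474.7  290.3   61.9   87.3    8.2  470.   289.4 4239.1] [475.1 290.8  60.6  85.5   8.2]
[356.  89.] [ 514.7  360.5   79.7   18.6    8.3  514.8  360.5 1381.1] [514.3 359.5  78.1  18.2   8.3]
[316. 161.] [5.30600e+02 2.47200e+02 2.04000e+02 2.03700e+02 8.30000e+00 5.31000e+02
 2.47300e+02 4.04365e+04] [529.9 248.6 199.8 199.5   8.3]
[315. 163.] [5.31100e+02 2.48700e+02 2.11200e+02 2.49500e+02 8.30000e+00 5.31100e+02
 2.48700e+02 4.70463e+04] [530.4 250.  206.8 244.4   8.3]
t: 3.1
ee_pos: [587.7, -210.3, 220.4]
orientation: [-1.473, -2.774, -0.0]
ft_force: [-0.4, 0.2, 0.3]
width: 88.2
grasp_force: 0.0
gold [452. 377.] [  927.1  -334.8   496.3    71.1    34.1   944.8  -342.3 14963.2]
gold [499. 322.] [ 916.1 -243.    41.9  110.6   50.3  920.6 -242.6 2284.9]
gold [144. 322.] [ 496.  -528.1   42.3  111.    18.   493.4 -532.1 2305.3]
gold [272. 262.] [ 595.5 -345.9   79.8   30.9   74.1  595.  -347.6 2179.8]
gold [171. 199.] [ 444.3 -341.3   38.1   44.3   70.6  444.6 -341.5 1568.1]
gold [315. 186.] [ 587.6 -226.1   36.3   46.8   80.4  588.2 -226.1 1220.5]
gold [602. 223.] [ 9.231e+02 -6.710e+01  7.900e+01  2.024e+02  3.000e-01  9.152e+02
 -7.300e+01  9.866e+03]
gold [588. 146.] [8.3160e+02 1.5000e+00 8.8900e+01 8.8700e+01 2.7700e+01 8.3160e+02
 1.5000e+00 6.1061e+03]
gold [216. 107.] [ 443.8 -209.4   64.8   60.4   52.9  435.7 -211.9 2642.6]
gold [271.  35.] [ 450.9 -111.1   74.4   48.6   10.5  446.5 -116.  1107.5]
t 3.15 shift [ 92.7  60.6 191.6] turn [-0.    -0.     0.002] n 4.425606199560193 0.01182899934534069
```

View pics/w2.png

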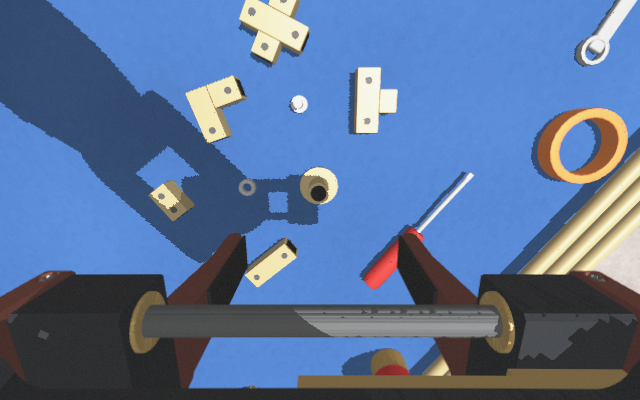

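The wrist view shows the tee (372,100), elbow (215,107), foot (318,188), coupler (272,262) and short coupler (171,199). Positions agree with the top view to about 1–2 mm. I refine the tee and the foot disc and work out the tee grasp.

```bash

python3 - <<'E'
from h import *
C=cam("wrist"); f=C[0]["frame"]
m=((f[...,0]>170)).astype(np.uint8)
cs,_=cv2.findContours(m[:140],cv2.RETR_EXTERNAL,cv2.CHAIN_APPROX_NONE)
for c in cs:
    if cv2.contourArea(c)>500: print(c.reshape(-1,2).mean(0).round(),desc(C,c,26))
C=cam("top")
for c in gold(C):
    if abs(c.reshape(-1,2).mean(0)-[395,179]).max()<5: print("foot",desc(C,c,7))
go(586,-99.5,60,34)
E
```

```text
[593. 123.] [ 812.5   21.3   86.7   34.9   34.   810.8   22.5 1086.8]
[214. 106.] [ 443.6 -209.6   59.3   59.7   52.8  434.9 -210.3 2244.9]
[373. 100.] [ 587.6  -99.6   46.    70.5   34.1  583.5 -102.4 2257.2]
[607.  31.] [ 747.6   94.5   29.6   68.6   16.   750.9   90.7 1205.5]
[273.  26.] [ 450.5  -99.8   66.9   63.5   53.7  450.2 -102.  2556. ]
foot [ 588.2 -221.2   44.1   44.3   45.5  587.1 -218.7 1086.6]
t 3.25 shift [ 93.2  60.7 160.6] turn [ 0.    -0.     0.002] n 3.907682260944388 0.010873003501323142
```

```bash

python3 -m inch '[[[92.5,61.8,140,0,0,0,90],[92.5,61.8,140,0,0,0,90],[92.5,61.8,140,0,0,0,90],[92.5,61.8,140,0,0,0,90],[92.5,61.8,140,0,0,0,90],[92.5,61.8,165,0,0,0,90],[92.5,61.8,180,0,0,0,90],[92.5,61.8,191.5,0,0,0,90],[92.5,61.8,191.5,0,0,0,90],[92.5,61.8,191.5,0,0,0,0],[92.5,61.8,191.5,0,0,0,0],[92.5,61.8,191.5,0,0,0,0],[92.5,61.8,191.5,0,0,0,0],[92.5,61.8,191.5,0,0,0,0],[92.5,61.8,191.5,0,0,0,0],[92.5,61.8,191.5,0,0,0,0],[92.5,61.8,191.5,0,0,0,0]]]'
python3 -c "
from h import *
go(475,290.5,85,8.2)"
```

```text
t: 4.95
ee_pos: [587.4, -101.1, 29.0]
orientation: [-1.475, -2.774, 0.0]
ft_force: [0.0, -0.4, 0.4]
width: 18.3
grasp_force: 0.0
t 4.95 shift [387.5 125.7 -56. ] turn [-0.    0.    0.45] n 8.223910430591506 3.0012009544229716
```

```bash
python3 -c "
from h import *
C=cam('wrist');save(C,'w3.png')
print(status.get_obs()['width'],status.get_obs()['grasp_force'],ctrl.tcp_to_tips)"
```

```text
14.339912957010872 0.0 19.0
```

View pics/w3.png

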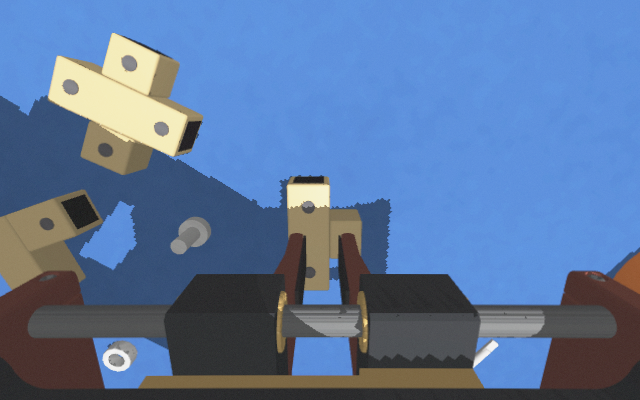

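The wrist view shows the tee centred at (318,235), between fingertips at (295,240) and (348,240), yet the fingers closed past 46 mm without contact. I check heights from the scene camera.

```bash
python3 -c "
from h import *
C=cam('scene');save(C,'s2.png',5,(200,130,340,245))
print(status.get_obs()['width'],status.get_obs()['grasp_force'],status.get_obs()['ee_pos'],status.get_obs()['qpos'])"
```

```text
10.75355105228192 0.0 [ 587.35492238 -101.05461614   28.93896193] [-1.90348496e-01  6.35893897e-01  1.78570351e+00 -5.67951715e-06
  7.20076580e-01 -7.83344282e-01]
```

View pics/s2.png

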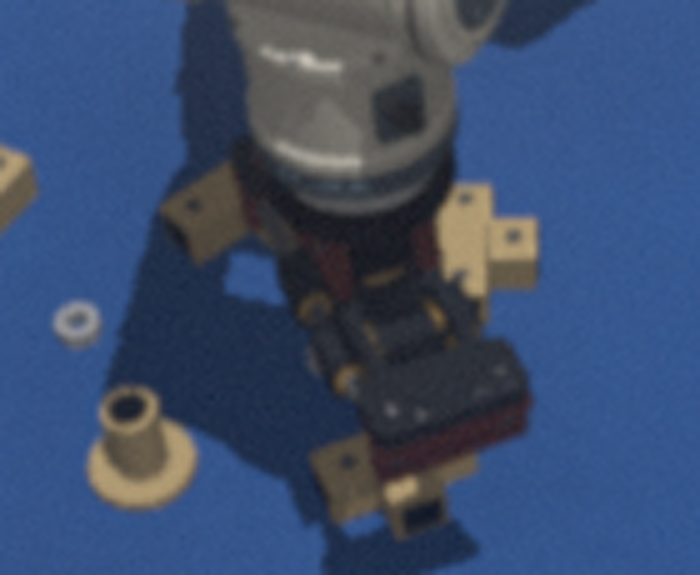

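The tip pixels at known opening (inner edges 157 px apart for 88 mm) put the fingertips about 15 mm behind the stated TCP, not 19 mm ahead. The fingers therefore closed above the tee. I reopen, then go down in steps and watch the force to find the real tip height.

```bash

python3 -m inch '[[[0,0,0,0,0,0,95],[0,0,0,0,0,0,95],[0,0,0,0,0,0,95],[0,0,0,0,0,0,95],[0,0,0,0,0,0,95],[0,0,0,0,0,0,95],[0,0,0,0,0,0,95],[0,0,0,0,0,0,95],[0,0,0,0,0,0,95],[0,0,0,0,0,0,95],[0,0,0,0,0,0,95]]]'
python3 -m inch '[[[0,0,10,0,0,0,95],[0,0,20,0,0,0,95],[0,0,28,0,0,0,95],[0,0,32,0,0,0,95],[0,0,32,0,0,0,95]]]'
```

```text
t: 6.15
ee_pos: [587.3, -101.1, 29.0]
orientation: [-1.476, -2.773, 0.0]
ft_force: [-0.1, -0.1, -0.6]
width: 83.3
grasp_force: 0.0
t: 6.65
ee_pos: [586.7, -100.9, -4.1]
orientation: [-1.475, -2.772, 0.001]
ft_force: [0.8, -0.2, -0.1]
width: 83.7
grasp_force: 0.0
```

```bash

python3 -m inch '[[[0,0,2,0,0,0,95],[0,0,4,0,0,0,95],[0,0,4,0,0,0,95]]]' | grep -E "ee_pos|ft"
python3 -m inch '[[[0,0,2,0,0,0,95],[0,0,3,0,0,0,95],[0,0,3,0,0,0,95]]]' | grep -E "ee_pos|ft"
python3 -m inch '[[[0,0,1,0,0,0,95],[0,0,2,0,0,0,95],[0,0,2,0,0,0,95]]]' | grep -E "ee_pos|ft"
```

```text
ee_pos: [587.4, -101.1, -7.1]
ft_force: [0.2, -0.1, 1.0]
ee_pos: [587.3, -101.1, -10.1]
ft_force: [1.0, -0.8, -0.3]
ee_pos: [587.5, -101.1, -10.9]
ft_force: [-3.4, 1.2, 11.4]
```

Contact comes at a measured z of about −10.7, so the tips are at ee_z + 10.7. I lift to tips at about 10 mm and grip.

```bash

python3 -m inch '[[[0,0,-11.5,0,0,0,95],[0,0,-11.5,0,0,0,95],[0,0,-11.5,0,0,0,0],[0,0,-11.5,0,0,0,0],[0,0,-11.5,0,0,0,0],[0,0,-11.5,0,0,0,0],[0,0,-11.5,0,0,0,0],[0,0,-11.5,0,0,0,0],[0,0,-11.5,0,0,0,0],[0,0,-11.5,0,0,0,0],[0,0,-11.5,0,0,0,0]]]'
python3 -c "
from h import *
go(475,290.5,70,8.2)"
```

```text
t: 8.65
ee_pos: [587.3, -101.1, -0.6]
orientation: [-1.475, -2.773, 0.0]
ft_force: [1.1, 0.1, -0.7]
width: 45.8
grasp_force: 30.0
t 8.65 shift [387.5 125.7 -70.6] turn [-0.   -0.    0.45] n 8.268290871783156 3.0009637942584577
```

```bash

python3 -m inch '[[[0,0,-35,0,0,0,0],[0,0,-70.5,0,0,0,0],[386,125,-70.5,0,0,0.45,0],[386,125,-70.5,0,0,0.45,0],[386,125,-70.5,0,0,0.45,0],[386,125,-70.5,0,0,0.45,0],[386,125,-70.5,0,0,0.45,0],[386,125,-70.5,0,0,0.45,0],[386,125,-70.5,0,0,0.45,0],[386,125,-70.5,0,0,0.45,0],[386,125,-70.5,0,0,0.45,0],[386,125,-70.5,0,0,0.45,0],[386,125,-70.5,0,0,0.45,0],[386,125,-70.5,0,0,0.45,0]]]'
python3 -c "
from h import *
C=cam('wrist');save(C,'w4.png')
go(475.5,289,8.5,8.2)"
```

```text
t: 10.05
ee_pos: [475.6, 287.4, 69.9]
orientation: [2.059, 2.373, -0.001]
ft_force: [-0.3, -0.2, -1.2]
width: 45.7
grasp_force: 30.0
t 10.1 shift [ 1.7  0.  61.4] turn [-0.     0.    -0.002] n 1.2287586099788144 0.014456320640892644
```

View pics/w4.png

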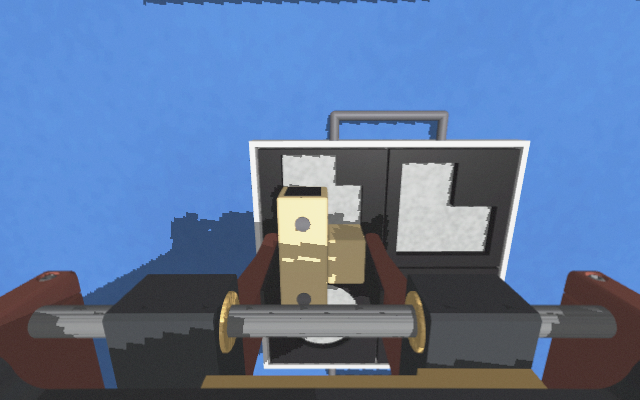

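The tee hangs centred under the TCP (bar holes at v 224 and 299, midpoint 262 as expected), with its stem the same way as the cut-out. I lower it and let go.

```bash

python3 -m inch '[[[3.2,0,35,0,0,0,0],[3.2,0,52,0,0,0,0],[3.2,0,58,0,0,0,0],[3.2,0,61.5,0,0,0,0],[3.2,0,61.5,0,0,0,0],[3.2,0,61.5,0,0,0,0],[3.2,0,61.5,0,0,0,70],[3.2,0,61.5,0,0,0,70],[3.2,0,61.5,0,0,0,70],[3.2,0,61.5,0,0,0,70],[3.2,0,30,0,0,0,70],[3.2,0,-20,0,0,0,70],[3.2,0,-70,0,0,0,70],[3.2,0,-90,0,0,0,70],[3.2,0,-90,0,0,0,70]]]'
python3 -c "
from h import *
C=cam('wrist');save(C,'w5.png',1,(150,0,560,400))
c,s=np.cos(np.radians(-37)),np.sin(np.radians(-37))
g=np.array([443,-209.5])+[13*c+17*s,13*s-17*c]; print(g)
go(*g,60,53)"
```

```text
t: 11.6
ee_pos: [476.9, 293.3, 163.7]
orientation: [2.055, 2.373, 0.011]
ft_force: [-0.5, 0.1, -0.0]
width: 61.7
grasp_force: 0.0
[ 443.15140624 -230.90039897]
t 11.65 shift [-513.6 -107.1  100.4] turn [ 0.003  0.    -0.782] n 10.683432920367654 5.2156067951449305
```

View pics/w5.png

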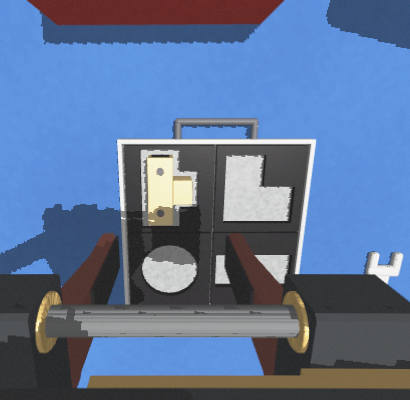

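The tee lies flat in its cut-out with spare all round (160,190). Next, the elbow.

```bash

python3 -m inch '[[[-511,-107,50,0,0,-0.782,62],[-511,-107,50,0,0,-0.782,62],[-511,-107,50,0,0,-0.782,62],[-511,-107,50,0,0,-0.782,62],[-511,-107,50,0,0,-0.782,62],[-511,-107,50,0,0,-0.782,62],[-511,-107,50,0,0,-0.782,62],[-511,-107,50,0,0,-0.782,62],[-511,-107,50,0,0,-0.782,62],[-511,-107,50,0,0,-0.782,62],[-511,-107,50,0,0,-0.782,62],[-511,-107,80,0,0,-0.782,62],[-511,-107,95,0,0,-0.782,62],[-511,-107,95,0,0,-0.782,62],[-511,-107,95,0,0,-0.782,62]]]'
python3 -c "
from h import *
C=cam('wrist');save(C,'w6.png')
go(443.2,-231,-0.5,53)"
```

```text
t: 13.15
ee_pos: [440.8, -228.3, 63.8]
orientation: [-0.996, -2.976, -0.001]
ft_force: [0.3, 0.5, 1.1]
width: 54.5
grasp_force: 0.0
t 13.2 shift [-2.9 -0.9 65.1] turn [-0.    -0.001  0.   ] n 1.3036159228669086 0.008888975043244773
```

View pics/w6.png

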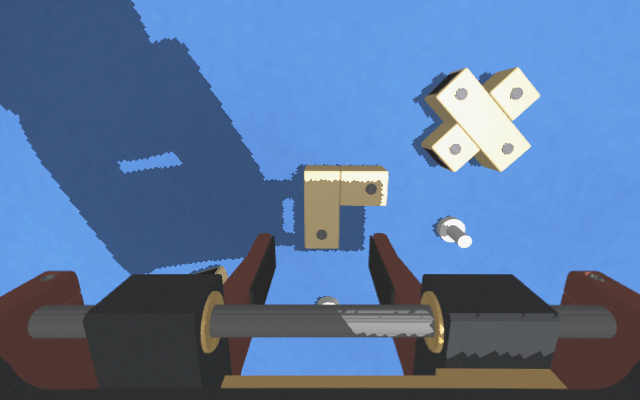

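The arm to grip sits between the fingers at u 304–340 with its end at v 248. I descend, grip and carry.

```bash

python3 -m inch '[[[-3,-0.5,35,0,0,0,62],[-3,-0.5,55,0,0,0,62],[-3,-0.5,65,0,0,0,62],[-3,-0.5,65,0,0,0,62],[-3,-0.5,65,0,0,0,0],[-3,-0.5,65,0,0,0,0],[-3,-0.5,65,0,0,0,0],[-3,-0.5,65,0,0,0,0],[-3,-0.5,65,0,0,0,0],[-3,-0.5,65,0,0,0,0],[-3,-0.5,65,0,0,0,0]]]'
python3 -c "
from h import *
c,s=np.cos(np.radians(8.2)),np.sin(np.radians(8.2))
g=np.array([571.3,304.4])+[13*c+17*s,13*s-17*c]; print(g)
go(*g,70,98.2)"
```

```text
t: 14.3
ee_pos: [444.3, -231.4, 0.6]
orientation: [0.997, 2.978, -0.0]
ft_force: [-0.4, 0.8, 6.3]
width: 25.9
grasp_force: 30.0
[586.59178287 289.42798021]
t 14.3 shift [199.8 501.6 -69.5] turn [-0.     0.001 -0.789] n 10.88724031016563 5.262726952203804
```

```bash

python3 -m inch '[[[0,0,-35,0,0,0,0],[0,0,-69.5,0,0,0,0],[200,502,-69.5,0,0,-0.789,0],[200,502,-69.5,0,0,-0.789,0],[200,502,-69.5,0,0,-0.789,0],[200,502,-69.5,0,0,-0.789,0],[200,502,-69.5,0,0,-0.789,0],[200,502,-69.5,0,0,-0.789,0],[200,502,-69.5,0,0,-0.789,0],[200,502,-69.5,0,0,-0.789,0],[200,502,-69.5,0,0,-0.789,0],[200,502,-69.5,0,0,-0.789,0],[200,502,-69.5,0,0,-0.789,0],[200,502,-69.5,0,0,-0.789,0],[200,502,-69.5,0,0,-0.789,0],[200,502,-69.5,0,0,-0.789,0],[200,502,-69.5,0,0,-0.789,0]]]'
python3 -c "
from h import *
C=cam('wrist');save(C,'w7.png')
go(586.6,289.4,8.5,98.2)"
```

```text
t: 16.0
ee_pos: [585.8, 288.4, 69.3]
orientation: [0.222, -3.133, 0.001]
ft_force: [0.6, -0.5, -0.4]
width: 25.9
grasp_force: 30.0
t 16.05 shift [-0.7  0.8 61. ] turn [-0.    -0.001 -0.002] n 1.2196936472484003 0.011305480784112046
```

View pics/w7.png

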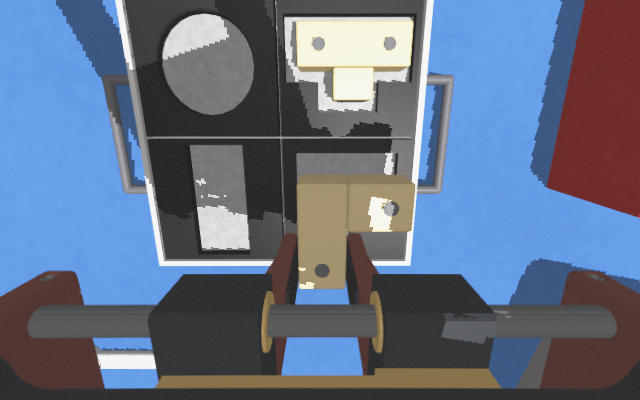

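The elbow is held the right way round, its corner over the cut-out's corner at (300,180), and the tee sits well inside its own. I lower and release.

```bash

python3 -m inch '[[[-2.2,0.8,35,0,0,0,0],[-2.2,0.8,50,0,0,0,0],[-2.2,0.8,56,0,0,0,0],[-2.2,0.8,59,0,0,0,0],[-2.2,0.8,61,0,0,0,0],[-2.2,0.8,61,0,0,0,0],[-2.2,0.8,61,0,0,0,0]]]'
python3 -m inch '[[[0,0,0,0,0,0,48],[0,0,0,0,0,0,48],[0,0,0,0,0,0,48],[0,0,0,0,0,0,48],[0,0,-30,0,0,0,48],[0,0,-80,0,0,0,48],[0,0,-130,0,0,0,48],[0,0,-150,0,0,0,48],[0,0,-150,0,0,0,48],[0,0,-150,0,0,0,48]]]'
python3 -c "
from h import *
C=cam('wrist');save(C,'w8.png')
go(595.3,-347,60,164)"
```

```text
t: 16.75
ee_pos: [588.8, 291.5, 9.3]
orientation: [-0.225, 3.132, 0.001]
ft_force: [0.6, 0.0, -0.0]
width: 26.0
grasp_force: 30.0
t: 17.75
ee_pos: [588.0, 291.1, 158.3]
orientation: [-0.225, 3.134, -0.0]
ft_force: [0.0, 0.1, -0.8]
width: 42.1
grasp_force: 0.0
t 17.8 shift [  83.  -632.3   97.7] turn [ 1.000e-03 -2.000e-03 -1.148e+00] n 12.902814491747115 7.659561170364851
```

View pics/w8.png

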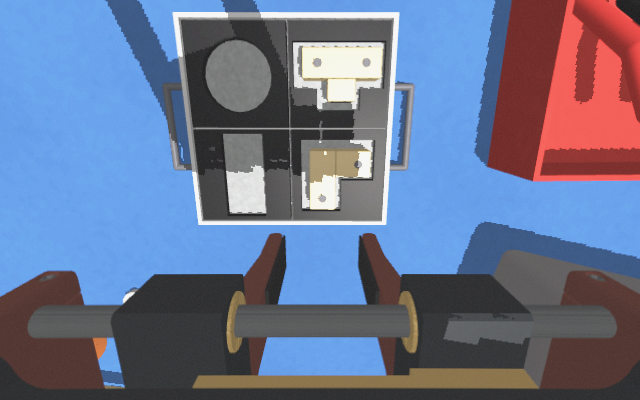

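```bash

python3 - <<'E'
from h import *
C=cam('wrist'); h=cv2.cvtColor(C[0]["frame"],cv2.COLOR_RGB2HSV)
m=((h[...,0]>12)&(h[...,0]<35)&(h[...,1]>25)&(h[...,2]>90)).astype(np.uint8)
m=cv2.morphologyEx(m,cv2.MORPH_CLOSE,np.ones((7,7)))
cs,_=cv2.findContours(m,cv2.RETR_EXTERNAL,cv2.CHAIN_APPROX_NONE)
for c in cs:
    q=c.reshape(-1,2).mean(0)
    if cv2.contourArea(c)>600 and 290<q[0]<400 and q[1]<230: print(q.round(),desc(C,c,34))
E
```

```text
[336. 174.] [ 571.   305.5   61.7   59.4    8.3  567.3  295.5 2206.9]
[342.  70.] [ 475.3  292.8   46.9   72.3    8.2  470.6  291.8 2413.6]
```

Both placed parts measure true at z = 34 (elbow (571,305.5), tee (475,293)), so they are seated. Now the coupler, turning the other way for joint 6's range.

```bash

python3 -m inch '[[[83,-632,40,0,0,0.15,62],[83,-632,40,0,0,0.3,62],[83,-632,40,0,0,0.45,62],[83,-632,40,0,0,0.6,62],[83,-632,40,0,0,0.75,62],[83,-632,40,0,0,0.9,62],[83,-632,40,0,0,1.05,62],[83,-632,40,0,0,1.2,62],[83,-632,40,0,0,1.35,62],[83,-632,40,0,0,1.5,62],[83,-632,40,0,0,1.65,62],[83,-632,40,0,0,1.8,62],[83,-632,40,0,0,1.95,62],[83,-632,40,0,0,1.99,62],[83,-632,60,0,0,1.99,62],[83,-632,95,0,0,1.99,62],[83,-632,95,0,0,1.99,62],[83,-632,95,0,0,1.99,62]]]'
python3 -c "
from h import *
C=cam('wrist');save(C,'w9.png')
print(status.get_obs()['qpos'])
go(595.3,-347,-0.5,164)"
```

```text
t: 19.65
ee_pos: [595.1, -345.4, 61.6]
orientation: [-2.503, -1.892, 0.002]
ft_force: [0.1, -0.5, -0.2]
width: 54.5
grasp_force: 0.0
[-5.43049716e-01  6.90183499e-01  1.55282512e+00 -4.26667278e-06
  8.99778792e-01 -2.67164770e-01]
t 19.7 shift [-1.2 -0.6 63.7] turn [-0.001 -0.     0.003] n 1.2739704547249593 0.023851388027838767
```

View pics/w9.png

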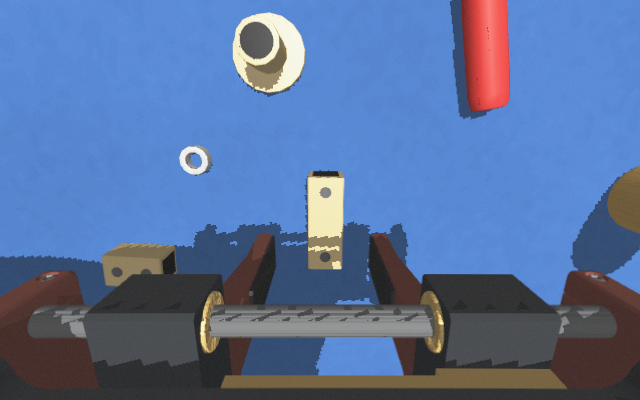

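The coupler lies between the fingers, holes at (326,192) and (325,257). I grip it and carry it.

```bash

python3 -m inch '[[[-1.8,1.2,35,0,0,0,62],[-1.8,1.2,52,0,0,0,62],[-1.8,1.2,62,0,0,0,62],[-1.8,1.2,62,0,0,0,62],[-1.8,1.2,62,0,0,0,0],[-1.8,1.2,62,0,0,0,0],[-1.8,1.2,62,0,0,0,0],[-1.8,1.2,62,0,0,0,0],[-1.8,1.2,62,0,0,0,0],[-1.8,1.2,62,0,0,0,0],[-1.8,1.2,62,0,0,0,0]]]'
python3 -c "
from h import *
go(585.2,208,110,98.2)"
```

```text
t: 20.8
ee_pos: [597.4, -348.5, 2.3]
orientation: [2.505, 1.894, 0.0]
ft_force: [-1.9, 0.8, 5.1]
width: 25.6
grasp_force: 30.0
t 20.8 shift [ 532.1 -163.3 -108. ] turn [ 1.000e-03 -0.000e+00  1.152e+00] n 11.338681182060164 7.681872667370215
```

```bash

python3 -m inch '[[[0,0,-40,0,0,0,0],[0,0,-80,0,0,0,0],[0,0,-108,0,0,0,0],[532,-163,-108,0,0,1.152,0],[532,-163,-108,0,0,1.152,0],[532,-163,-108,0,0,1.152,0],[532,-163,-108,0,0,1.152,0],[532,-163,-108,0,0,1.152,0],[532,-163,-108,0,0,1.152,0],[532,-163,-108,0,0,1.152,0],[532,-163,-108,0,0,1.152,0],[532,-163,-108,0,0,1.152,0],[532,-163,-108,0,0,1.152,0],[532,-163,-108,0,0,1.152,0],[532,-163,-108,0,0,1.152,0],[532,-163,-88,0,0,1.152,0],[532,-163,-68,0,0,1.152,0],[532,-163,-68,0,0,1.152,0],[532,-163,-68,0,0,1.152,0],[532,-163,-68,0,0,1.152,0]]]'
python3 -c "
from h import *
C=cam('wrist');save(C,'w10.png')
go(585.2,208,10.5,98.2)"
```

```text
t: 22.8
ee_pos: [585.9, 207.7, 70.3]
orientation: [-3.133, -0.223, -0.002]
ft_force: [0.4, 0.6, -0.2]
width: 26.0
grasp_force: 30.0
t 22.85 shift [-0.9 -0.3 60.1] turn [-0.    -0.002 -0.001] n 1.2013838614251109 0.01259427119720332
```

View pics/w10.png

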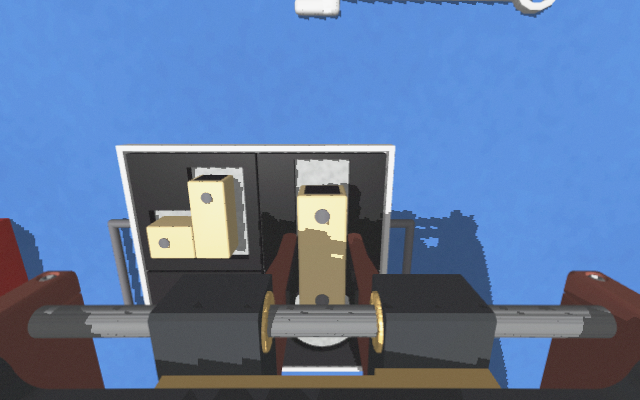

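The coupler is centred over the slot, holes at (322,216) and (322,300). I lower and release.

```bash

python3 -m inch '[[[-0.9,0,35,0,0,0,0],[-0.9,0,50,0,0,0,0],[-0.9,0,56,0,0,0,0],[-0.9,0,59,0,0,0,0],[-0.9,0,60.5,0,0,0,0],[-0.9,0,60.5,0,0,0,0],[-0.9,0,60.5,0,0,0,0]]]'
python3 -m inch '[[[0,0,0,0,0,0,48],[0,0,0,0,0,0,48],[0,0,0,0,0,0,48],[0,0,0,0,0,0,48],[0,0,-30,0,0,0,48],[0,0,-80,0,0,0,48],[0,0,-130,0,0,0,48],[0,0,-150,0,0,0,48],[0,0,-150,0,0,0,48],[0,0,-150,0,0,0,48]]]'
python3 - <<'E'
from h import *
C=cam('wrist'); h=cv2.cvtColor(C[0]["frame"],cv2.COLOR_RGB2HSV)
m=((h[...,0]>12)&(h[...,0]<35)&(h[...,1]>25)&(h[...,2]>90)).astype(np.uint8)
m=cv2.morphologyEx(m,cv2.MORPH_CLOSE,np.ones((5,5)))
cs,_=cv2.findContours(m,cv2.RETR_EXTERNAL,cv2.CHAIN_APPROX_NONE)
for c in cs:
    q=c.reshape(-1,2).mean(0)
    if cv2.contourArea(c)>600 and q[1]<230: print(q.round(),desc(C,c,34))
go(587.5,-220.5,100,-30)
E
```

```text
t: 23.55
ee_pos: [584.7, 208.0, 10.2]
orientation: [-3.133, -0.224, -0.001]
ft_force: [-2.9, -1.7, 6.8]
width: 25.7
grasp_force: 30.0
t: 24.55
ee_pos: [584.0, 207.8, 158.7]
orientation: [-3.134, -0.224, -0.0]
ft_force: [0.8, -0.7, -0.7]
width: 42.4
grasp_force: 0.0
[231. 191.] [ 574.8  303.7   61.9   65.4    8.2  569.4  297.4 2806.9]
[322. 189.] [ 586.8  207.6   73.8   26.5    7.6  585.9  207.8 1857.3]
t 24.6 shift [-56.7 424.3  57.9] turn [-0.001  0.002 -0.904] n 8.640305545513243 6.032375528525202
```

The coupler is seated (73.8 × 26.5 mm at z = 34, centre (586.8,207.6)). Now the foot, with no turn needed.

```bash

python3 -m inch '[[[-57,424,30,0,0,0,70],[-57,424,30,0,0,0,70],[-57,424,30,0,0,0,70],[-57,424,30,0,0,0,70],[-57,424,30,0,0,0,70],[-57,424,30,0,0,0,70],[-57,424,30,0,0,0,70],[-57,424,30,0,0,0,70],[-57,424,30,0,0,0,70],[-57,424,58,0,0,0,70],[-57,424,58,0,0,0,70],[-57,424,58,0,0,0,70]]]'
python3 - <<'E'
from h import *
C=cam('wrist');save(C,'w11.png')
h=cv2.cvtColor(C[0]["frame"],cv2.COLOR_RGB2HSV)
m=((h[...,0]>12)&(h[...,0]<35)&(h[...,1]>25)&(h[...,2]>90)).astype(np.uint8)
m=cv2.morphologyEx(m,cv2.MORPH_CLOSE,np.ones((5,5)))
cs,_=cv2.findContours(m,cv2.RETR_EXTERNAL,cv2.CHAIN_APPROX_NONE)
for c in cs:
    q=c.reshape(-1,2).mean(0)
    if cv2.contourArea(c)>600 and q[1]<250: print(q.round(),desc(C,c,7))
go(587.5,-220.5,16,98.2)
E
```

```text
t: 25.8
ee_pos: [586.7, -219.0, 99.0]
orientation: [-3.131, -0.224, 0.007]
ft_force: [-0.4, 0.5, 1.0]
width: 61.2
grasp_force: 0.0
[328. 196.] [ 591.4 -223.8   49.    49.3   53.4  590.9 -223.9 1896.1]
t 25.85 shift [-0.1  1.5 84.2] turn [-0.001  0.002  0.   ] n 1.6833622245100797 0.015923443417219643
```

View pics/w11.png

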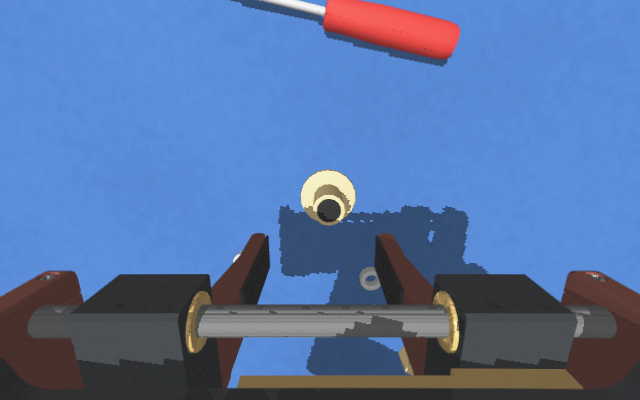

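The foot's disc centre (328,196) and socket mouth (328,209) agree on (591,-224). I descend, grip and carry.

```bash

python3 -m inch '[[[3,5.5,35,0,0,0,70],[3,5.5,65,0,0,0,70],[3,5.5,80,0,0,0,70],[3,5.5,88,0,0,0,70],[3,5.5,88,0,0,0,70],[3,5.5,88,0,0,0,0],[3,5.5,88,0,0,0,0],[3,5.5,88,0,0,0,0],[3,5.5,88,0,0,0,0],[3,5.5,88,0,0,0,0],[3,5.5,88,0,0,0,0],[3,5.5,88,0,0,0,0],[3,5.5,88,0,0,0,0]]]'
python3 -c "
from h import *
go(488.5,194.5,90,98.2)"
```

```text
t: 27.15
ee_pos: [592.2, -225.0, 13.4]
orientation: [3.133, 0.224, 0.001]
ft_force: [-1.3, 1.4, 6.0]
width: 25.4
grasp_force: 30.0
t 27.15 shift [ -42.9 -429.9  -76.6] turn [ 0. -0. -0.] n 8.776012906353431 0.0035478873952417213
```

```bash

python3 -m inch '[[[0,0,-40,0,0,0,0],[0,0,-76,0,0,0,0],[-43,-430,-76,0,0,0,0],[-43,-430,-76,0,0,0,0],[-43,-430,-76,0,0,0,0],[-43,-430,-76,0,0,0,0],[-43,-430,-76,0,0,0,0],[-43,-430,-76,0,0,0,0],[-43,-430,-76,0,0,0,0],[-43,-430,-76,0,0,0,0],[-43,-430,-76,0,0,0,0],[-43,-430,-76,0,0,0,0],[-43,-430,-76,0,0,0,0],[-43,-430,-76,0,0,0,0]]]'
python3 -c "
from h import *
C=cam('wrist');save(C,'w12.png')
go(488.3,194.3,21.5,98.2)"
```

```text
t: 28.55
ee_pos: [488.3, 193.7, 88.8]
orientation: [3.133, 0.223, -0.001]
ft_force: [0.4, 0.1, -0.8]
width: 25.5
grasp_force: 30.0
t 28.6 shift [ 0.  -0.9 67.3] turn [ 0.     0.    -0.002] n 1.3469089801642014 0.011465566805074547
```

View pics/w12.png

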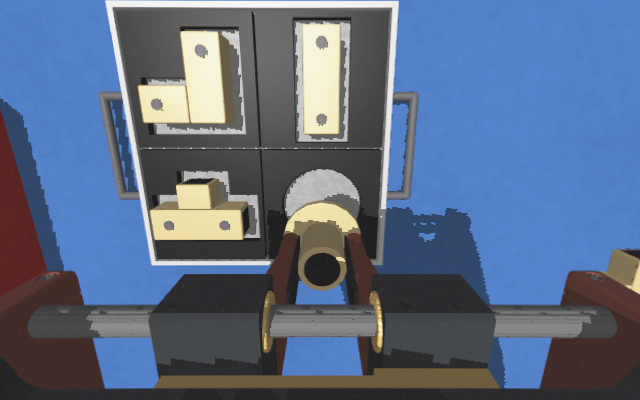

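The tee, elbow and coupler lie in their cut-outs, and the foot is held upright over the round one (socket mouth at (322,268)). I lower and release.

```bash

python3 -m inch '[[[0,-0.5,35,0,0,0,0],[0,-0.5,55,0,0,0,0],[0,-0.5,62,0,0,0,0],[0,-0.5,66,0,0,0,0],[0,-0.5,67.5,0,0,0,0],[0,-0.5,67.5,0,0,0,0],[0,-0.5,67.5,0,0,0,0]]]'
python3 -m inch '[[[0,0,0,0,0,0,50],[0,0,0,0,0,0,50],[0,0,0,0,0,0,50],[0,0,0,0,0,0,50],[0,0,0,0,0,0,50],[0,0,-30,0,0,0,50],[0,0,-80,0,0,0,50],[0,0,-130,0,0,0,50],[-70,0,-170,0,0,0,50],[-70,0,-170,0,0,0,50],[-70,0,-170,0,0,0,50]]]'
python3 - <<'E'
from h import *
C=cam('wrist');save(C,'w13.png',2,(130,0,450,240))
E
```

```text
t: 29.3
ee_pos: [488.8, 195.3, 22.2]
orientation: [-3.133, -0.224, -0.002]
ft_force: [0.7, 0.0, -1.0]
width: 25.9
grasp_force: 30.0
t: 30.4
ee_pos: [416.8, 184.8, 193.3]
orientation: [-3.133, -0.225, -0.002]
ft_force: [0.0, 0.4, -1.1]
width: 44.2
grasp_force: 0.0
```

View pics/w13.png

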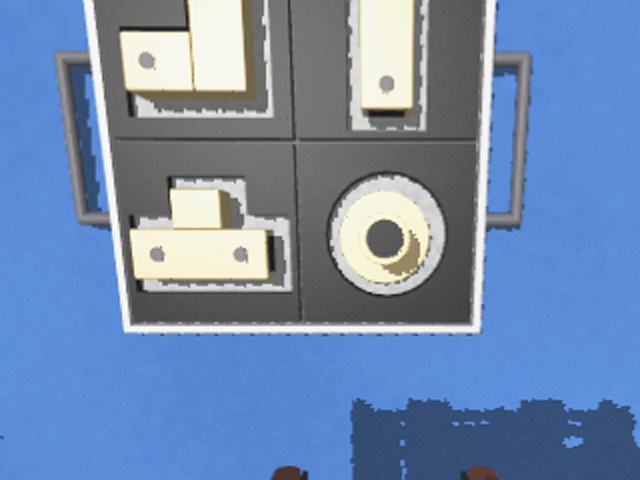

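The foot is centred in the round cut-out (388,235), and the tee, elbow and coupler lie in theirs, all let go. I hand in.

```bash
python3 -c "
from workcell import ctrl
print(ctrl.close_job())"
```

```text
the job is handed in; nothing more can be done
None
```

The tee, elbow, long coupler and foot were placed in that order, each lying in its own cut-out and released. The cross and short coupler were left alone, and the job was handed in at about 30 s.

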